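# Snap the cap onto the flask and hold it shut

### The job

The washed-up flask on the worktop is to be closed: pick the larger of the two grey caps off the draining board, set it on the flask's neck and press it straight down until it clicks past the catches, then go on pressing until its rim sits flush on the collar. Finish while still holding the cap pressed down firmly: do not let go. Leave the flask standing where it is, and leave the small cap and the other things alone.

Things in the scene. Friction and masses are not known exactly. Their poses are not given: they have to be found in the camera images.
- flask: Loose insulated flask, brushed steel, about 0.85 kg, upright on the worktop. Body 90 mm in diameter, straight up to 66 mm, then a sloping shoulder up to a grey collar (49 mm in diameter, top at 98 mm) with a narrower grey neck above it. Origin: centre of its underside; z up along its axis.
- flask_seat (a point): Centre of the collar's flat top, on the flask's axis, 98 mm above its underside; the cap's rim must sit here. Above it the neck rises 30 mm: a stud 29 mm in diameter, tapering over its top 8 mm to 18 mm. Four sprung steel balls a quarter turn apart stand out of the neck 7 mm above this point, 36 mm across outside; they yield inward and spring back.
- cap: Larger grey cap, 40 g: ribbed cup 47 mm in diameter, 40 mm high, open side down on the draining board. Bore 37 mm, 35 deep; lip inside the rim 3 mm high, 32 mm across. Any yaw fits. Origin: centre of the open rim; z up to the closed top. On the neck it first rests 11 mm above the seat; 9 to 12 N push it over the balls, the force drops (click) 6 mm above it, then the cap stops hard at the seat.
- small_cap: The smaller grey cap, loose, 31 mm in diameter and 26 mm high, open side down on the draining board; it belongs to something else. Origin: centre of its rim underneath. The two caps may lie either way round.
- mug: Black mug, 106 mm high, 88 mm in diameter with its handle to one side, behind the flask; leave alone. Origin: centre of its underside.
- mill: Slim pepper mill, 48 mm in diameter, 207 mm high, at the back left; leave alone. Origin: centre of its underside.
- lemon: Lemon, 83x58x58 mm, in front near the sink; leave alone. Origin: underside.
- onion: Red onion, 84x81x82 mm, front left; leave alone. Origin: underside.
- tomato: Tomato, 58 mm wide, 62 mm high, to the left; leave alone. Origin: underside.
- salt: Glass salt shaker, 44 mm in diameter, 90 mm high, to the left; leave alone. Origin: centre of its underside.
- tap: Tall fixed kitchen tap at the sink, on the right: column about 95 mm beyond this origin and 390 mm high, its arched spout reaching back toward the robot, spout end about 290 mm above the worktop. Keep the gripper and wrist clear of it. Origin: foot of the tap, below the worktop.
There are look-alikes about, which are no part of the job. Leave any purple look-alike of the flask alone.

How it is judged:
By the outcome, as a careful person would: the job done as asked, in the order asked, and still so for the second after the job is handed in, while the arm keeps its last pose, push and grip.
It also fails if it takes over 38 s, if anything falls off the work surface, if the arm or the gripper's body presses on something with over 40 N, if the wrist force passes 120 N, or if a joint passes its speed limit or range.

### The arm

A 7-joint arm with a two-finger parallel gripper is mounted at the origin on a cart in front of the work surface, level with it; the furniture and walls round the work are solid. World frame = base frame: x ahead of the robot, y to its left, z up, the work surface at z = 0. Lengths are in m, angles in rad, forces in N, time in s.
With the tool pointing down it reaches from about 0.4 to 0.85 m from the base axis. Payload 6.9 kg.
Tool frame: the origin (TCP) lies midway between the tips of the shut fingers; the grasp point (between the pads) lies behind it (ctrl.pinch_z is the z of the grasp point in the tool frame, in m); z points along the fingers, y is the direction in which the jaws open and shut (so a half turn about z gives the same grasp; the last joint's range is limited). The gripper opens to 85 mm and grips with 20 to 120 N. Pads are 22 mm wide; open, the fingers measure 114 mm over their backs; the gripper's body (76 mm by 85 mm) begins 54 mm behind the grasp point. The pads swing forward as they close: fully open they stand 13 mm farther back than shut.
Start: joints at [1.429, 0.507, -0.238, 1.5, 0.126, 1.149, -0.155], TCP at [0.153, -0.606, 0.231] pointing down, gripper open.
Joint ranges: [-3.08, 3.08], [-0.24, 2.05], [-1.43, 1.35], [0, 2.5], [-1.52, 4.66], [0.17, 1.96], [-2.89, 2.89]. Speed limits (rad/s): [2.39, 2.39, 3.14, 3.14, 3.14, 3.14, 3.14].

### API

Orientations are given as a unit quaternion [w, x, y, z].
In Python, from station import ctrl, get_state, vision, ticket, models gives the robot as it stands. Calls block until the motion is done:
- ctrl.movep(position, orientation): joint-space move of the TCP to a pose.
- ctrl.movel(position, frame=None, max_speed=0.15): straight line of the TCP; frame=None keeps the orientation; max_speed is the mean speed in m/s.
- ctrl.set_joints(angles): joint-space move.
- ctrl.ungrasp() and ctrl.close_gripper(force=None): open the fingers fully, or close them until they stop; force is the grip in N (None keeps the last).
- ctrl.pause(seconds).
- ctrl.ik(position, orientation): joint angles nearest the present ones, or None.
- get_state(): the state.
- vision.grab_frame(name): name is "side" or "top"; returns (picture, depth): 384x512x3 uint8, blue, green, red; 384x512 float32, m along the optical axis (not along the pixel's ray), 0 where there is no reading.
- vision.camera_info(name): a dict with "mtx" (3x3 intrinsics, pixels), "dist_coeffs" ([k1, k2, p1, p2, k3] as OpenCV has them; the pictures are not rectified), "R" (3x3) and "t" (3): a world point X has camera coordinates R X + t. Camera axes: x right, y down, z forward; pixel columns grow to the right and rows downward; lengths in m; the calibration is good to about 2 mm. A picture is of the moment at which its call begins. camera_info takes no time and is no camera call.
A pose or a line that the arm cannot do raises ctrl.Unreachable and nothing moves.
- ticket.close_job(): hands the job in, once; it reports no verdict.
Trained networks look in the newest picture that a camera, given by its name, has taken for a name from the list of things; names that differ only in an ending like _2 or _b are one class to them, and where a whole thing is asked for, a point or a joint stands for the part that bears it (a point fixed in the world has none). Each returns a list of dicts, best first, with "p" (0 to 1); they miss things now and then, are a little off and sometimes report something else, mostly with a low value. They report only what shows in the picture. A call takes as long as a camera call. They do not tell look-alikes from the thing itself.
- models.recognise(camera, target): "point" ([column, row] in pixels, amid what is visible of it).
- models.masks_of(camera, target): "mask" (384x512 bool, what is visible of it) and "point" ([column, row] in pixels, amid what is visible of it).
The state is a dict: "time": time; "qpos": joint angles; "qd": joint speeds; "tau": joint torques, N m; "tcp_pos": TCP position; "eef_rot": TCP orientation; "contact_force": force on the tool from outside, world axes, zero at the start; "wrist_torque": the same for the moment, N m; "width": finger opening in m.
Only numpy, scipy, OpenCV 4.12 (cv2) and the standard library are available. Lean on these libraries where they do the work, as an engineer would, in place of code of your own. Each camera call takes 0.05 s, during which the arm holds its last target.

## Working session

There is one attempt and no reset: what is moved stays moved. The work goes in short steps, each a Python script; the robot and the scene stay as the last script left them, time stands still between calls to the robot, and variables do not carry over. Pictures are saved under pics/ and viewed, and the job is handed in when it is done.

```bash
ls; mkdir -p pics
python3 - <<'E'
from station import ctrl,get_state,vision,ticket,models
import cv2,numpy as np
print(get_state(), ctrl.pinch_z)
for c in("side","top"):
    im,d=vision.grab_frame(c); cv2.imwrite(f"pics/{c}0.png",im); np.save(f"pics/{c}0.npy",d)
    print(c,vision.camera_info(c))
    for t in("flask","cap","small_cap","mug"):
        for r in models.masks_of(c,t)[:4]: print(c,t,round(r["p"],2),r["point"],r["mask"].sum())
E
```

```text
pics
{'time': 0.0, 'qpos': array([ 1.42948413,  0.50828477, -0.23752144,  1.50113821,  0.12568239,
        1.1488793 , -0.15480713]), 'qd': array([ 1.52843423e-04,  5.00601858e-04, -3.86563318e-04,  5.58828683e-04,
        5.78644973e-05, -5.15631723e-04,  4.59269914e-05]), 'tau': array([ 1.24779788e-03, -6.20594931e+01, -2.18643710e+00, -2.49655616e+01,
        1.25786269e-02,  1.18887640e-02, -4.47563343e-05]), 'tcp_pos': array([ 0.15250328, -0.60559429,  0.23046064]), 'eef_rot': array([-8.53537079e-04,  9.92394718e-01,  1.23093385e-01, -1.17169504e-04]), 'contact_force': array([ 0.36924474,  0.41724145, -0.07703669]), 'wrist_torque': array([-0.00171414,  0.01020195, -0.00885422]), 'width': 0.08572623224885349} -0.0187
side {'mtx': array([[373.36092622,   0.        , 257.86894666],
       [  0.        , 373.36092622, 188.7168922 ],
       [  0.        ,   0.        ,   1.        ]]), 'dist_coeffs': array([-0.05029953,  0.        ,  0.        ,  0.        ,  0.        ]), 'R': array([[ 0.96176826, -0.2735746 ,  0.01259961],
       [-0.16756934, -0.62424281, -0.76304746],
       [ 0.
[... 195 characters left out ...]
8
side cap 0.56 [280.2, 236.0] 286
side small_cap 0.48 [296.7, 128.3] 719
side mug 0.73 [296.6, 128.5] 732
top {'mtx': array([[356.77812204,   0.        , 254.88718034],
       [  0.        , 356.77812204, 197.13337609],
       [  0.        ,   0.        ,   1.        ]]), 'dist_coeffs': array([-0.04809424,  0.        ,  0.        ,  0.        ,  0.        ]), 'R': array([[ 0.0165899 , -0.99981308,  0.00992885],
       [-0.98776532, -0.0179284 , -0.15491365],
       [ 0.1550627 , -0.00723737, -0.98787812]]), 't': array([-0.13739772,  0.4931549 ,  1.04771328])}
top flask 0.77 [129.6, 280.7] 985
top cap 0.6 [305.7, 199.2] 169
top small_cap 0.66 [266.4, 182.5] 60
top mug 0.59 [157.3, 119.1] 945
```

View pics/side0.png

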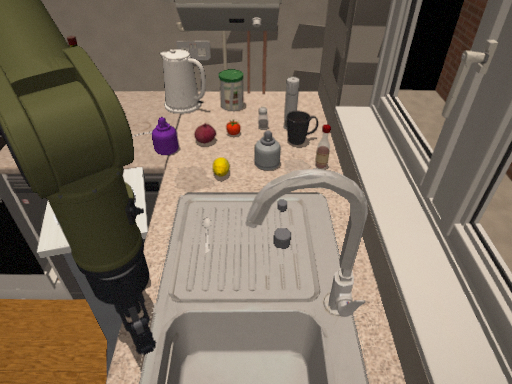

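View pics/top0.png

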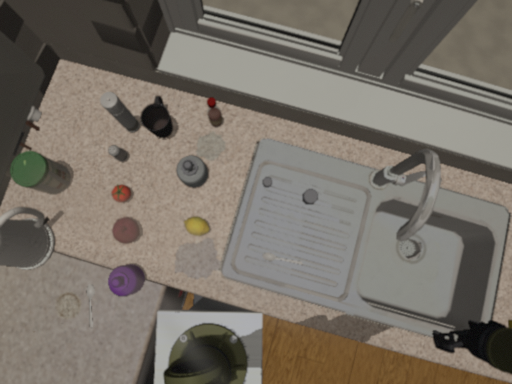

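The steel flask is at top (192,170) and side (266,153). The purple look-alike is at top (126,280). The larger cap is at top (311,197) and side (282,239), and the small cap is at top (267,182). The top network's "flask" hit is the purple one, so I'll ignore it. Next I'll measure positions from depth.

```bash
cat > h.py <<'E'
import cv2,numpy as np
from station import ctrl,get_state,vision,ticket,models
def cloud(c,d):
    K=vision.camera_info(c);h,w=d.shape
    u,v=np.meshgrid(np.arange(w),np.arange(h))
    p=cv2.undistortPoints(np.stack([u,v],-1).reshape(-1,1,2).astype(float),K["mtx"],np.array(K["dist_coeffs"])).reshape(h,w,2)
    X=np.dstack([p*d[...,None],d])-K["t"]
    W=X@K["R"]; W[d==0]=np.nan
    return W
def proj(c,P):
    K=vision.camera_info(c)
    return cv2.projectPoints(np.array(P,float).reshape(-1,1,3),cv2.Rodrigues(K["R"])[0],K["t"],K["mtx"],np.array(K["dist_coeffs"]))[0].reshape(-1,2)
E
python3 - <<'E'
from h import *
for c,pts in(("top",dict(cap=(311,197),small=(267,182),flask=(192,170))),("side",dict(cap=(282,239),small=(282,206),flask=(266,150)))):
    im=cv2.imread(f"pics/{c}0.png");W=cloud(c,np.load(f"pics/{c}0.npy"))
    for n,(u,v) in pts.items():
        r=22 if n=="flask" else 13
        w=W[v-r:v+r+1,u-r:u+r+1].reshape(-1,3)
        print(c,n,"center",W[v,u].round(4))
        z=w[:,2]; 
        print(np.nanpercentile(z,[1,5,50,95,99,100]).round(4))
        top=np.nanpercentile(z,99)
        for lo,hi in ((top-.004,top+.004),(top-.015,top-.004),(.085,.103),(.03,.06)):
            s=w[(z>lo)&(z<hi)]
            if len(s)>3: print("  band %.3f %.3f"%(lo,hi),len(s),s.mean(0).round(4),s.min(0).round(4),s.max(0).round(4))
    a=proj(c,[[.1,0,0],[.5,0,0],[.5,-.3,0]]);print(a.round())
for c,(u,v) in (("top",(192,170)),("top",(311,197)),("side",(282,239)),("side",(266,150))):
    im=cv2.imread(f"pics/{c}0.png")[v-35:v+35,u-50:u+50]
    cv2.imwrite(f"pics/z_{c}_{u}.png",cv2.resize(im,None,fx=6,fy=6,interpolation=2))
import numpy as np
L=[cv2.imread(f"pics/z_{n}.png") for n in("top_192","top_311","side_282","side_266")]
cv2.imwrite("pics/z.png",cv2.resize(np.vstack([np.hstack(L[:2]),np.hstack(L[2:])]),(800,560)))
E
```

```text
top cap center [ 0.4997 -0.301   0.0346]
[-0.0068 -0.0053  0.0009  0.0401  0.0415  0.0424]
  band 0.037 0.045 125 [ 0.5031 -0.2973  0.0394] [ 0.4832 -0.319   0.0375] [ 0.5238 -0.2757  0.0424]
  band 0.026 0.037 59 [ 0.4988 -0.2962  0.0352] [ 0.479  -0.3205  0.0273] [ 0.525  -0.2763  0.0375]
  band 0.030 0.060 179 [ 0.502  -0.2971  0.0384] [ 0.4808 -0.319   0.0326] [ 0.525  -0.2757  0.0424]
top small center [ 0.5461 -0.1658  0.0244]
[-0.0057 -0.0041  0.0001  0.025   0.0271  0.0287]
  band 0.023 0.031 59 [ 0.5476 -0.1644  0.0257] [ 0.5334 -0.1782  0.0233] [ 0.5616 -0.1502  0.0287]
  band 0.012 0.023 26 [ 0.5446 -0.1642  0.02  ] [ 0.5323 -0.1787  0.0128] [ 0.5626 -0.1504  0.0231]
top flask center [0.5629 0.0561 0.0982]
[-0.0039 -0.0025  0.0024  0.1013  0.1284  0.1319]
  band 0.124 0.132 52 [0.5698 0.0637 0.1278] [0.559  0.052  0.1245] [0.5819 0.0746 0.1319]
  band 0.113 0.124 30 [0.5693 0.0628 0.1208] [0.557  0.0501 0.1142] [0.5839 0.079  0.1243]
  band 0.085 0.103 225 [0.5683 0.0627 0.0927] [0.5409 0.032  0.085 ] [0.6084 0.0967 0.1018]
  band 0.030 0.060 64 [0.5418 0.0448 0.0447] [0.52
[... 565 characters left out ...]
87]
  band 0.363 0.371 34 [ 0.4068 -0.4955  0.3657] [ 0.3961 -0.4977  0.3634] [ 0.4228 -0.49    0.3687]
  band 0.352 0.363 48 [ 0.4055 -0.4939  0.3579] [ 0.3952 -0.4962  0.352 ] [ 0.4203 -0.4915  0.3625]
side flask center [0.5553 0.026  0.0841]
[-0.0008  0.0004  0.0044  0.1014  0.1275  0.1319]
  band 0.123 0.131 34 [0.5697 0.0611 0.1279] [0.5564 0.0491 0.1236] [0.5832 0.074  0.1312]
  band 0.112 0.123 29 [0.5671 0.0553 0.1182] [0.5562 0.0478 0.1129] [0.5842 0.0672 0.1234]
  band 0.085 0.103 152 [0.5654 0.0516 0.0936] [0.5375 0.031  0.085 ] [0.6053 0.0861 0.1026]
  band 0.030 0.060 198 [0.5668 0.0405 0.0451] [0.5247 0.0127 0.03  ] [0.6848 0.1786 0.06  ]
[[129. 198.]
 [252. 177.]
 [280. 243.]]
```

View pics/z.png

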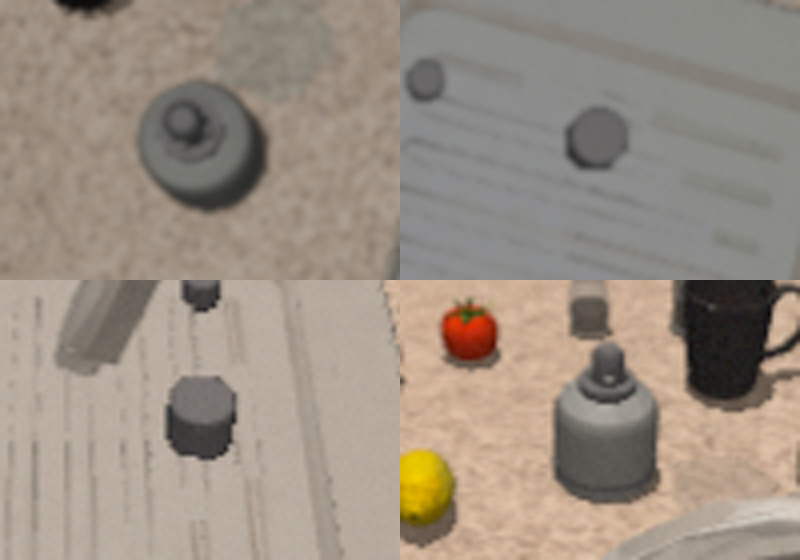

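```bash
cat >> h.py <<'E'
from scipy.optimize import minimize
def sil(c,x,y,segs,S=4):
    m=np.zeros((384*S,512*S),np.uint8);t=np.linspace(0,2*np.pi,48,endpoint=False)
    for (z0,r0),(z1,r1) in segs:
        P=[[x+r*np.cos(a),y+r*np.sin(a),z] for z,r in((z0,r0),(z1,r1)) for a in t]
        q=proj(c,P); q=(q+.5)*S-.5
        cv2.fillConvexPoly(m,cv2.convexHull(np.round(q).astype(np.int32)),1)
    return m
def fit(c,mask,segs,x0,S=4):
    M=cv2.resize(mask.astype(np.uint8),None,fx=S,fy=S,interpolation=0)
    f=lambda p:-(M&(s:=sil(c,*p,segs))).sum()/(M|s).sum()
    r=minimize(f,x0,method="Nelder-Mead",options=dict(initial_simplex=[x0,[x0[0]+.006,x0[1]],[x0[0],x0[1]+.006]],xatol=2e-4))
    return r.x,-r.fun
E
python3 - <<'E'
from h import *
CAP=[((0.0,.0235),(.04,.0235))]; SM=[((0,.0155),(.026,.0155))]
FL=[((0,.045),(.066,.045)),((.066,.045),(.09,.0245)),((.088,.0245),(.098,.0245)),((.098,.0145),(.12,.0145)),((.12,.0145),(.128,.009))]
for c in("top","side"):
    W=cloud(c,np.load(f"pics/{c}0.npy"))
    for n,segs,x0,r in(("cap",CAP,[.503,-.30],.04),("flask",FL,[.57,.062],.065),("small",SM,[.547,-.165],.03)):
        zc=.006
        seg2=[((max(a[0],zc),a[1]),b) for a,b in segs]
        m=(W[...,2]>zc)&(W[...,2]<.14)&(np.hypot(W[...,0]-x0[0],W[...,1]-x0[1])<r)
        if n=="small" and c=="side": pass
        print(c,n,m.sum(),*fit(c,m,seg2,x0))
    # neck only
    m=(W[...,2]>.107)&(W[...,2]<.14)&(np.hypot(W[...,0]-.57,W[...,1]-.062)<.035)
    print(c,"neck",m.sum(),*fit(c,m,[((.107,.0145),(.12,.0145)),((.12,.0145),(.128,.009))],[.57,.062]))
E
```

```text
top cap 206 [ 0.571625 -0.292125] -0.0
top flask 774 [ 0.638625 -0.0085  ] -0.0
top small 89 [ 0.56275 -0.12975] -0.0
top neck 92 [0.606  0.0425] -0.0
side cap 311 [ 0.571625 -0.292125] -0.0
side flask 808 [ 0.651375 -0.0355  ] -0.0
side small 105 [ 0.554875 -0.096375] -0.0
side neck 79 [0.5955 0.032 ] -0.0h.py:23: RuntimeWarning: overflow encountered in scalar negative
  f=lambda p:-(M&(s:=sil(c,*p,segs))).sum()/(M|s).sum()
```

```bash
sed -i 's/f=lambda p:.*/f=lambda p:-float((M\&(s:=sil(c,*p,segs))).sum())\/float((M|s).sum())/' h.py
cat > m.py <<'E'
from h import *
CAP=[((0.0,.0235),(.04,.0235))]; SM=[((0,.0155),(.026,.0155))]
FL=[((0,.045),(.066,.045)),((.066,.045),(.09,.0245)),((.088,.0245),(.098,.0245)),((.098,.0145),(.12,.0145)),((.12,.0145),(.128,.009))]
for c in("top","side"):
    W=cloud(c,np.load(f"pics/{c}0.npy"))
    for n,segs,x0,r in(("cap",CAP,[.503,-.30],.04),("flask",FL,[.57,.062],.065),("small",SM,[.547,-.165],.03)):
        zc=.006
        seg2=[((max(a[0],zc),a[1]),b) for a,b in segs]
        m=(W[...,2]>zc)&(W[...,2]<.14)&(np.hypot(W[...,0]-x0[0],W[...,1]-x0[1])<r)
        print(c,n,m.sum(),*fit(c,m,seg2,x0))
    m=(W[...,2]>.107)&(W[...,2]<.14)&(np.hypot(W[...,0]-.57,W[...,1]-.062)<.035)
    print(c,"neck",m.sum(),*fit(c,m,[((.107,.0145),(.12,.0145)),((.12,.0145),(.128,.009))],[.57,.062]))
E
python3 m.py
```

```text
top cap 206 [ 0.50258069 -0.29784613] 0.9085570469798657
top flask 774 [0.57181582 0.06671656] 0.9300371015370636
top small 89 [ 0.54762319 -0.16472868] 0.9276708692767087
top neck 92 [0.57124301 0.06497814] 0.880625
side cap 311 [ 0.50181703 -0.30116266] 0.9039106145251397
side flask 808 [0.57151009 0.06867732] 0.9547570000762952
side small 105 [ 0.54752285 -0.168022  ] 0.8681081081081081
side neck 79 [0.5710231 0.0685847] 0.8669760247486465
```

Fits: the cap is at about (0.502, -0.2995) and the flask at about (0.571, 0.0665). The two cameras disagree by 2–3 mm in y, so I'll close the jaws along y and let them centre the cap. I'll check the spout position and IK, then fetch the cap by a retracted path.

Run:
```python
from h import *
W=cloud("top",np.load("pics/top0.npy"))
m=(W[...,2]>.2)&(W[...,0]>.3)&(W[...,1]<-.3)&(W[...,1]>-.75)
P=W[m];print("spout",P.min(0),P.max(0),len(P)); print(P[P[:,0].argsort()][:5].round(3))
for n,(u,v) in dict(mug=(157,119),sauce=(214,112),mill=(118,108)).items(): print(n,W[v,u].round(3))
q=[0,1,0,0]
for p in([.22,-.40,.30],[.40,-.28,.25],[.502,-.2995,.15],[.502,-.2995,.004],[.45,-.1,.28],[.571,.0665,.26],[.571,.0665,.10]): print(p,ctrl.ik(p,q))
```

```text
spout [ 0.35961061 -0.74997997  0.20005161] [ 0.92205445 -0.30013257  0.55211646] 11235
[[ 0.36  -0.47   0.28 ]
 [ 0.362 -0.467  0.291]
 [ 0.362 -0.474  0.292]
 [ 0.362 -0.473  0.288]
 [ 0.362 -0.465  0.286]]
mug [0.748 0.191 0.018]
sauce [ 0.739 -0.002  0.105]
mill [0.716 0.255 0.182]
[0.22, -0.4, 0.3] [ 1.21151889  0.18837774 -0.24191793  1.79632115  0.04889577  1.16269165
 -0.61649487]
[0.4, -0.28, 0.25] [ 0.81759807  0.28549994 -0.34017405  1.81646447  0.10806841  1.05768919
 -1.13378999]
[0.502, -0.2995, 0.15] [ 0.66564183  0.52370189 -0.26322175  1.72404619  0.16485886  0.91549646
 -1.23544892]
[0.502, -0.2995, 0.004] [ 0.61328729  0.7111416  -0.18683629  1.85510896  0.21799959  0.59508084
 -1.28118672]
[0.45, -0.1, 0.28] [ 0.64817775  0.2390373  -0.61302069  1.82137803  0.1513434   1.12793768
 -1.58739389]
[0.571, 0.0665, 0.26] [ 0.3809936   0.50450913 -0.86908337  1.58463855  0.40089292  1.24071421
 -2.12926831]
[0.571, 0.0665, 0.1] [ 0.1532894   0.5980192  -0.490399    1.80360236  0.36710126  0.83128774
 -2.08662295]
```

Run:
```python
from h import *
q=[0,1,0,0]
ctrl.movep([.22,-.38,.28],q); print(get_state()["time"])
ctrl.movep([.42,-.27,.22],q); print(get_state()["time"])
ctrl.movep([.502,-.2995,.09],q)
s=get_state();print(s["time"],s["tcp_pos"],s["contact_force"])
for c in("side","top"):
    im,d=vision.grab_frame(c);cv2.imwrite(f"pics/{c}1.png",im)
a=cv2.imread("pics/side1.png")[170:290,200:360];b=cv2.imread("pics/top1.png")[137:257,230:390]
cv2.imwrite("pics/c1.png",cv2.resize(np.hstack([a,b]),None,fx=2.5,fy=2.5,interpolation=2))
```

```text
1.45
2.3833
3.0583 [ 0.50117295 -0.30038675  0.09082091] [-0.73916702 -0.07927303 -0.31893903]
```

View pics/c1.png

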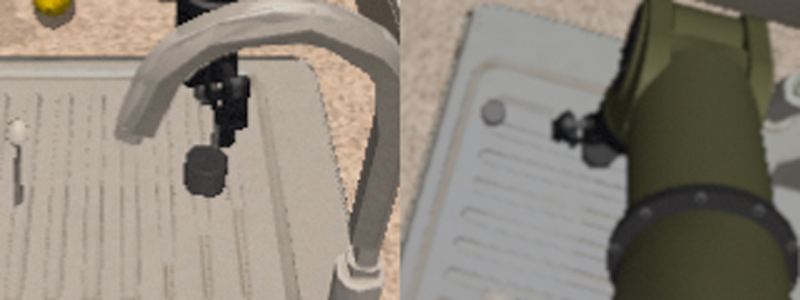

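Run:
```python
from h import *
print(get_state()["eef_rot"])
for c,o in(("side",(200,170)),("top",(230,137))):
    p=proj(c,[[.501,-.3004+.05,.104],[.501,-.3004-.05,.104],[.502,-.2995,.04],[.501,-.3004+.05,.15]]);print(c,p.round(1))
a=cv2.imread("pics/side1.png")
for i,P in enumerate(proj("side",[[.501,-.3004+.05,.104],[.501,-.3004-.05,.104],[.502,-.2995,.04],[.502,-.2995,.15]])): 
    pass
k=8;crop=cv2.resize(a[190:260,245:325],None,fx=k,fy=k,interpolation=2)
for P in proj("side",[[.501,-.3004+.043,.104],[.501,-.3004-.043,.104],[.502,-.2995,.04]]): cv2.circle(crop,tuple(int(v) for v in (P-[245,190]+.5)*k),4,(0,0,255),-1)
cv2.imwrite("pics/c2.png",crop)
```

```text
[ 9.35033303e-04  9.99998967e-01 -6.12220693e-04  9.04079625e-04]
side [[276.7 203.3]
 [289.2 229.6]
 [281.6 232.7]
 [277.5 190.3]]
top [[297.4 192.5]
 [332.1 193.1]
 [310.8 196. ]
 [299.6 189.7]]
```

View pics/c2.png

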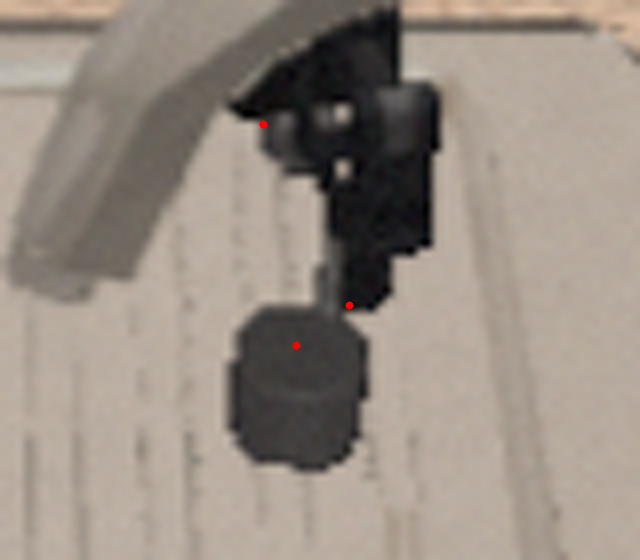

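The near finger tip and the cap top both land where I projected them, so I'll descend and grasp.

Run:
```python
from h import *
ctrl.movel([.5025,-.2990,.005],max_speed=.08)
s=get_state();print(s["time"],s["tcp_pos"],s["contact_force"])
ctrl.close_gripper(force=90)
s=get_state();print(s["time"],s["tcp_pos"],s["contact_force"],s["width"])
ctrl.movel([.5025,-.2990,.09],max_speed=.1)
s=get_state();print(s["time"],s["tcp_pos"],s["contact_force"],s["width"])
ctrl.movep([.45,-.12,.20],[0,1,0,0])
ctrl.movep([.54,.0,.20],[0,1,0,0])
s=get_state();print(s["time"],s["tcp_pos"],s["contact_force"],s["width"],s["qpos"])
for c in("side","top"):
    im,d=vision.grab_frame(c);cv2.imwrite(f"pics/{c}2.png",im);np.save(f"pics/{c}2.npy",d)
a=cv2.imread("pics/side2.png")[80:200,190:350];b=cv2.imread("pics/top2.png")[110:230,140:300]
cv2.imwrite("pics/c3.png",cv2.resize(np.hstack([a,b]),None,fx=2.5,fy=2.5,interpolation=2))
```

```text
4.375 [ 0.50287269 -0.29915305  0.0055084 ] [ 0.29076329 -0.71997678  1.18717701]
4.8333 [ 0.50289866 -0.29919442  0.00580723] [-0.86385372  0.70616124  6.32185133] 0.04436831655231497
5.8333 [ 0.50206204 -0.29884272  0.08940146] [ 0.06955784 -0.62318822 -0.39473839] 0.04433495295284746
7.3583 [ 0.5402258  -0.00082408  0.19845609] [-0.11618877 -0.96259509 -0.28220836] 0.044231315040001336 [ 0.26430833  0.42785527 -0.45072382  1.77039454  0.21679141  0.99507248
 -1.84180291]
```

View pics/c3.png

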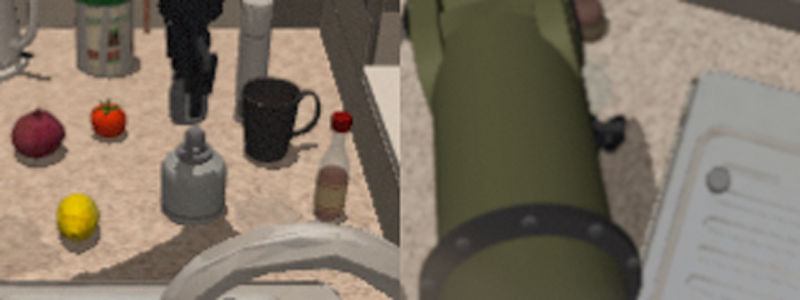

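```bash
cat > ov.py <<'E'
from h import *
def overlay(c,fn,out,x,y,zr,u0,v0,w,h,k=8,extra=[]):
    a=cv2.imread(fn);crop=cv2.resize(a[v0:v0+h,u0:u0+w],None,fx=k,fy=k,interpolation=2)
    t=np.linspace(0,2*np.pi,60)
    for z,r,xx,yy in [(zr,.0235,x,y),(zr+.04,.0235,x,y)]+extra:
        q=proj(c,[[xx+r*np.cos(s),yy+r*np.sin(s),z] for s in t])
        cv2.polylines(crop,[np.round((q-[u0,v0]+.5)*k).astype(np.int32)],True,(0,0,255),1)
    cv2.imwrite(out,crop)
E
python3 - <<'E'
from ov import *
F=(.571,.0665)
ex=[(z,r,*F) for z,r in((.066,.045),(.098,.0245),(.128,.009))]
overlay("side","pics/side2.png","pics/c4.png",.5399,-.0008,.1935,225,85,80,75,8,ex)
W=cloud("side",np.load("pics/side2.npy"))
m=(np.hypot(W[...,0]-.54,W[...,1])<.05)&(W[...,2]>.15)&(W[...,2]<.245)
P=W[m];print(len(P),P.min(0),P.max(0))
E
```

```text
227 [ 0.51576385 -0.03829288  0.19173127] [0.56001552 0.02956699 0.24476802]
```

View pics/c4.png

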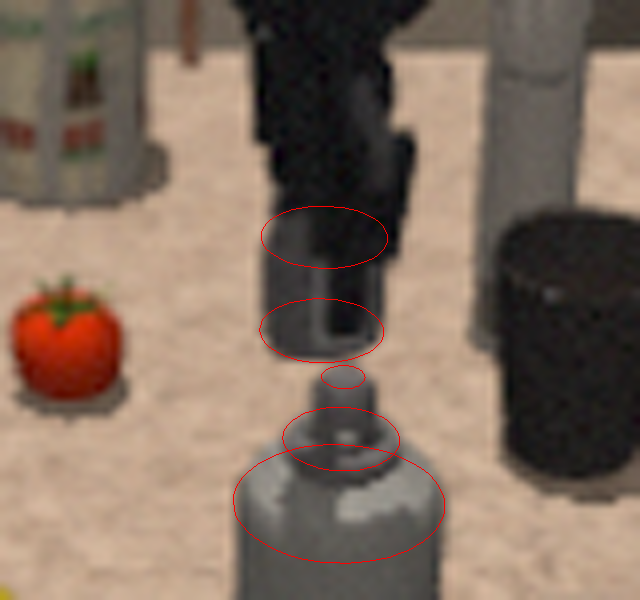

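The cap is held level. Its outline and the flask's both sit about 0.5 px above the prediction, so that offset is shared camera bias and the relative position holds. I'll move over the neck and check alignment up close.

Run:
```python
from ov import *
ctrl.movep([.571,.0665,.17],[0,1,0,0])
ctrl.movel([.571,.0665,.145],max_speed=.06)
s=get_state();print(s["time"],s["tcp_pos"],s["eef_rot"],s["contact_force"],s["wrist_torque"],s["width"])
im,d=vision.grab_frame("side");cv2.imwrite("pics/side3.png",im);np.save("pics/side3.npy",d)
p=s["tcp_pos"];F=(.571,.0665)
ex=[(z,r,*F) for z,r in((.066,.045),(.098,.0245),(.128,.009))]
overlay("side","pics/side3.png","pics/c5.png",p[0],p[1],p[2]-.0055,230,90,70,75,8,ex)
```

```text
8.4417 [0.57089782 0.06629868 0.14482134] [ 2.27858188e-05  9.99999969e-01 -1.00394462e-04 -2.25374201e-04] [-0.40780935 -0.26565984 -0.43928329] [ 0.0328692   0.03687176 -0.01136761] 0.044258825390033556
```

View pics/c5.png

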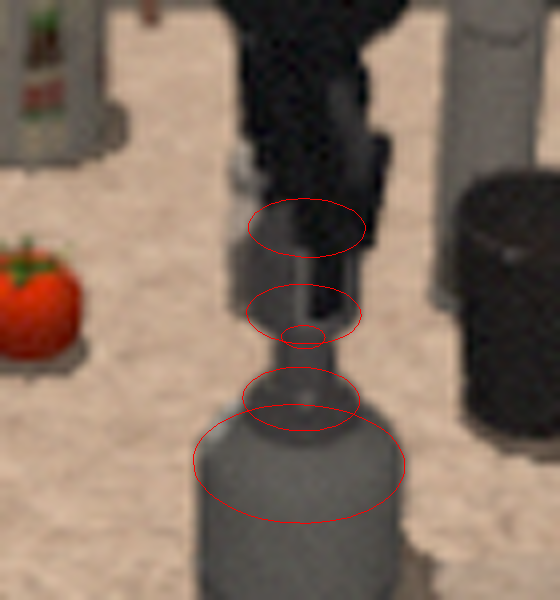

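Run:
```python
from h import *
s0=get_state();b=s0["contact_force"]
for z in(.135,.129,.125,.122,.119,.117):
    ctrl.movel([.5715,.0667,z],max_speed=.04)
    s=get_state();f=s["contact_force"]
    print(round(s["time"],2),z,s["tcp_pos"].round(4),f.round(2),s["wrist_torque"].round(2))
    if np.hypot(*(f-b)[:2])>4 or f[2]-b[2]>6: print("stop");break
im,d=vision.grab_frame("side");cv2.imwrite("pics/side4.png",im)
cv2.imwrite("pics/c6.png",cv2.resize(im[90:165,230:300],None,fx=8,fy=8,interpolation=2))
```

```text
8.89 0.135 [0.5713 0.0667 0.1347] [-0.09 -1.24 -0.72] [ 0.07 -0.03 -0.01]
9.19 0.129 [0.5713 0.0666 0.1287] [-0.63 -0.85 -0.16] [-0.01  0.02 -0.05]
9.44 0.125 [0.5714 0.066  0.1247] [-0.7  -1.5  -1.28] [-0.51 -0.08 -0.03]
9.69 0.122 [0.5714 0.0664 0.1218] [-0.03 -2.37 -1.53] [-0.58 -0.07  0.03]
9.94 0.119 [0.5714 0.0666 0.1188] [-0.03 -2.19 -1.05] [-0.62 -0.01 -0.02]
10.19 0.117 [0.5715 0.0665 0.117 ] [ 0.13 -4.24  1.59] [-0.87  0.04  0.02]
stop
```

View pics/c6.png

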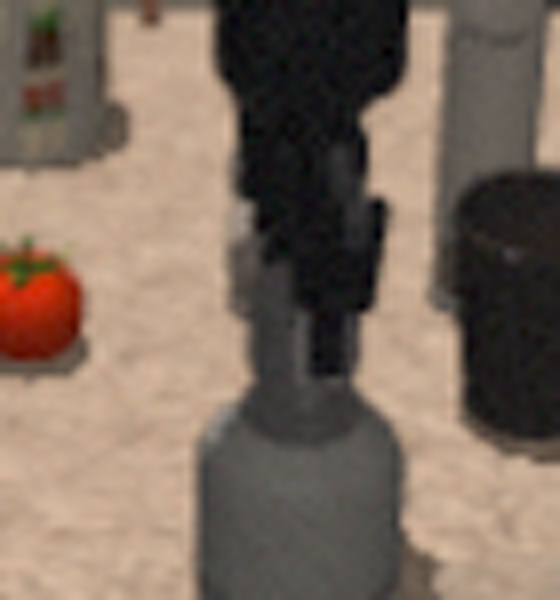

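The neck pushes the cap toward -y (Fy about -4 N, moment -0.87). I'll back up slightly and shift -y to relieve it.

Run:
```python
from h import *
ctrl.movel([.5715,.0667,.1195],max_speed=.04)
for y in(.0660,.0652,.0644,.0636,.0628,.062):
    ctrl.movel([.5715,y,.1195],max_speed=.02); ctrl.pause(.1)
    s=get_state();f=s["contact_force"]
    print(round(s["time"],2),s["tcp_pos"].round(4),f.round(2),s["wrist_torque"].round(2))
    if s["wrist_torque"][0]>.15: break
```

```text
10.84 [0.5713 0.0661 0.1194] [-1.25 -3.18 -1.2 ] [-0.59  0.2   0.01]
11.19 [0.5716 0.0656 0.1196] [-0.78 -1.1  -0.15] [-0.14  0.16  0.01]
11.54 [0.5716 0.0646 0.1196] [-0.44 -0.62 -0.55] [-0.03  0.02 -0.01]
11.89 [0.5715 0.0636 0.1195] [ 0.05  0.1  -0.67] [ 0.03 -0.01 -0.  ]
12.24 [0.5715 0.0628 0.1195] [-0.23 -0.34  0.46] [ 0.02  0.03 -0.01]
12.59 [0.5715 0.0624 0.1195] [-0.18  2.65 -0.69] [0.4  0.02 0.05]
```

The free play in y runs from 0.0625 to 0.0653. That is nearly the full 3 mm clearance, so x is also close to centred and the centre is y = 0.0639. Pressing straight down now.

Run:
```python
from h import *
ctrl.movel([.5715,.0639,.1195],max_speed=.03)
z=.117
while z>.0985:
    ctrl.movel([.5715,.0639,z],max_speed=.02)
    s=get_state();f=s["contact_force"]
    print(round(s["time"],2),round(z,4),s["tcp_pos"].round(4),f.round(1),s["wrist_torque"].round(2),round(s["width"],4))
    if f[2]>20 or np.hypot(*f[:2])>7: print("stop");break
    z-=.001
```

```text
13.12 0.117 [0.5714 0.0637 0.1168] [-0.   0.1 -0. ] [-0.01  0.04  0.  ] 0.0445
13.37 0.116 [0.5714 0.064  0.116 ] [-1.3 -0.   0.4] [ 0.01  0.12 -0.05] 0.0443
13.62 0.115 [0.5715 0.064  0.1153] [-0.8 -0.5  4.5] [0.1  0.38 0.02] 0.0441
13.87 0.114 [0.5718 0.064  0.1146] [-2.6  0.4  5.6] [ 0.09  0.36 -0.02] 0.0444
14.12 0.113 [0.5718 0.064  0.1135] [-0.8  0.6  5.1] [0.05 0.33 0.  ] 0.0441
14.37 0.112 [0.5714 0.064  0.1121] [-0.2  1.2  2.1] [0.17 0.29 0.05] 0.0443
14.62 0.111 [0.5713 0.0639 0.1105] [-0.6  0.3 -2.3] [ 0.13  0.02 -0.07] 0.0443
14.87 0.11 [0.5711 0.0638 0.1093] [-0.1  1.3 -5.9] [ 0.18 -0.02  0.  ] 0.044
15.12 0.109 [0.5711 0.0637 0.1084] [ 0.7  0.  -7.8] [ 0.08 -0.03 -0.04] 0.0443
15.37 0.108 [0.571  0.0635 0.1074] [-0.4  0.  -9.3] [-0.05 -0.02 -0.01] 0.0444
15.62 0.107 [0.5713 0.0638 0.107 ] [-0.5  0.8 -7.4] [0.   0.18 0.01] 0.0446
15.87 0.106 [0.5716 0.064  0.1063] [-1.8 -0.5 -4.4] [-0.04  0.4   0.02] 0.0446
16.12 0.105 [0.5717 0.0641 0.1054] [-3.1 -0.2  0.4] [0.05 0.59 0.01] 0.0442
16.37 0.104 [0.5718 0.0641 0.1053] [-5.  -0.2  9.3] [-0.02  1.17 -0.04] 0.0442
16.62 0.103 [0.5719 0.0641 0.1053] [-7.4 -1.6 17.4] [-0.21  1.73 -0.01] 0.044
stop
```

The force shows contact near 0.1155, a peak, a drop (the click), a pull-in, then a hard stop at 0.1053. That is about 10.5 mm below first rest, against the expected 11 mm. I'll relieve the side load in x and press firmly.

Run:
```python
from h import *
for x,z in((.5709,.103),(.5705,.1022),(.5701,.1015)):
    ctrl.movel([x,.0638,z],max_speed=.02); ctrl.pause(.15)
    s=get_state();f=s["contact_force"]
    print(round(s["time"],2),x,z,s["tcp_pos"].round(4),s["eef_rot"].round(4),f.round(1),s["wrist_torque"].round(2),round(s["width"],4))
    if f[2]>27: break
for c in("side","top"):
    im,d=vision.grab_frame(c);cv2.imwrite(f"pics/{c}5.png",im);np.save(f"pics/{c}5.npy",d)
a=cv2.imread("pics/side5.png")[90:165,230:300];b=cv2.imread("pics/top5.png")[130:205,160:230]
cv2.imwrite("pics/c7.png",cv2.resize(np.hstack([a,b]),None,fx=5.7,fy=5.7,interpolation=2))
W=cloud("side",np.load("pics/side5.npy"))
FL=[((.006,.045),(.066,.045))]
m=(W[...,2]>.006)&(W[...,2]<.066)&(np.hypot(W[...,0]-.57,W[...,1]-.062)<.065);print("body now",*fit("side",m,FL,[.57,.066]))
W=cloud("side",np.load("pics/side0.npy"))
m=(W[...,2]>.006)&(W[...,2]<.066)&(np.hypot(W[...,0]-.57,W[...,1]-.062)<.065);print("body before",*fit("side",m,FL,[.57,.066]))
```

```text
17.02 0.5709 0.103 [0.5717 0.0641 0.1053] [0.     1.     0.     0.0015] [-6.4 -1.6 15.7] [-0.2   1.41  0.02] 0.0445
17.42 0.5705 0.1022 [0.5717 0.0641 0.1052] [ 1.0e-04  1.0e+00 -0.0e+00  2.1e-03] [-7.2 -1.4 22.2] [-0.25  1.68  0.03] 0.0444
17.82 0.5701 0.1015 [0.5717 0.0641 0.1052] [ 1.0e-04  1.0e+00 -1.0e-04  2.7e-03] [-7.8 -1.3 27.6] [-0.33  1.89  0.04] 0.0441
body now [0.56958398 0.06140332] 0.5270282465481455
body before [0.57007068 0.06269952] 0.5286940804338003
```

View pics/c7.png

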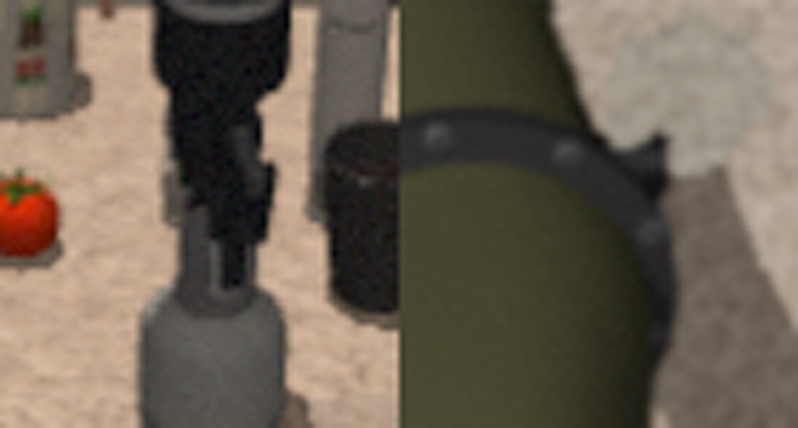

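Run:
```python
from h import *
for c in("top","side"):
    W=cloud(c,np.load(f"pics/{c}0.npy"))
    def med(x0,x1,y0,y1):
        m=(W[...,0]>x0)&(W[...,0]<x1)&(W[...,1]>y0)&(W[...,1]<y1)&(abs(W[...,2])<.03);return m.sum(),np.percentile(W[m][:,2],[10,50,90]).round(4)
    print(c,"worktop",med(.50,.64,-.03,.0),med(.63,.68,.03,.1),med(.45,.52,.0,.1))
    print(c,"board",med(.44,.475,-.34,-.26),med(.53,.56,-.34,-.26),med(.48,.53,-.26,-.23))
K=vision.camera_info("side")
im=cv2.imread("pics/side5.png");k=16
u0,v0,w,h=245,115,42,35
crop=cv2.resize(im[v0:v0+h,u0:u0+w],None,fx=k,fy=k,interpolation=cv2.INTER_CUBIC)
crop=cv2.convertScaleAbs(crop,alpha=1.8)
t=np.linspace(0,2*np.pi,60)
for z,r,col in((.098,.0245,(0,0,255)),(.098,.0235,(0,255,0)),(.066,.045,(255,0,0))):
    q=proj("side",[[.5715+r*np.cos(a),.0660+r*np.sin(a),z] for a in t]);cv2.polylines(crop,[np.round((q-[u0,v0]+.5)*k).astype(np.int32)],True,col,1)
cv2.imwrite("pics/c8.png",crop)
```

```text
top worktop (np.int64(397), array([-0.0025,  0.0002,  0.0032])) (np.int64(313), array([-0.0018,  0.0006,  0.0035])) (np.int64(697), array([-0.0024,  0.0001,  0.0028]))
top board (np.int64(275), array([-0.0042, -0.0005,  0.0031])) (np.int64(223), array([-0.0044, -0.0007,  0.003 ])) (np.int64(154), array([-0.0039, -0.0006,  0.0037]))
side worktop (np.int64(175), array([0.0005, 0.0025, 0.0047])) (np.int64(161), array([0.0008, 0.0027, 0.005 ])) (np.int64(360), array([0.0003, 0.0025, 0.0045]))
side board (np.int64(285), array([-0.0016,  0.0011,  0.0045])) (np.int64(203), array([-0.0014,  0.001 ,  0.005 ])) (np.int64(94), array([-0.0014,  0.0012,  0.0054]))
```

View pics/c8.png

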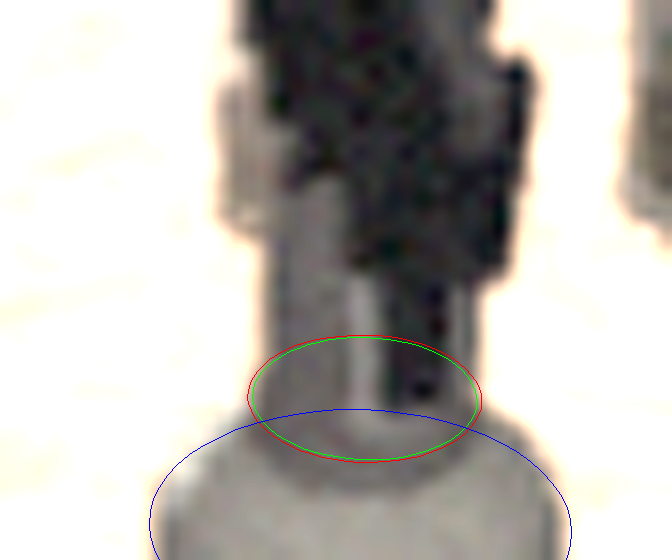

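The board turns out to be about 1.2 mm below the worktop. That accounts for most of the 1.5 mm stop-height difference, so the cap is seated. I'll do a final force check and hand in.

Run:
```python
from h import *
ctrl.pause(.3)
s=get_state();print(s["time"],s["tcp_pos"].round(4),s["contact_force"].round(1),s["width"])
print(ticket.close_job())
```

```text
18.2167 [0.5717 0.0641 0.1052] [-7.6 -0.5 27.3] 0.04478539978088001
the job is handed in; nothing more can be done
None
```

The larger cap is on the steel flask. It clicked past the catches and was pressed to a hard stop on the collar. I handed the job in at 18.2 s, still gripping the cap and pressing down with about 27 N.

**What the last checks showed**
- **Click:** The force rose on the catches, dropped, and then the cap was pulled down. The pull reached -9 N, about the flask's weight, so the flask may have lifted slightly for a moment before it was pressed back down.
- **Seating:** The hard stop came about 10.5 mm below first contact, against 11 mm expected. The height did not change between about 9 and 27 N.
- **Flask:** It still stands where it was; the camera fits put any shift at about 1 mm. I did not move anything else, and saw nothing else disturbed in the side camera picture.

**What disagreed**
- **Flask position:** The cameras were about 2–3 mm out in y. I found the true centre by feeling for the free play around the neck.
- **Catch force:** The highest force I sampled over the catches was about 5.6 N, below the stated 9–12 N. I only read it between 1 mm steps.
- **Stop height:** It was about 1.5 mm higher than calculated. The draining board lying about 1.2 mm below the worktop explains most of that.
- **Side load:** About 8 N sideways remained in x while pressing.
- **Camera view:** The gripper hid part of the rim, so the flush seating rests mainly on the force and travel readings.

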